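# Let the empty can into its recycling bin with the lid lever

## Robot

A 7-joint arm with a two-finger parallel gripper is mounted at the origin on a cart in front of the work surface, level with it; the furniture and walls round the work are solid. World frame = base frame: x ahead of the robot, y to its left, z up, the work surface at z = 0. Lengths are in m, angles in degrees, forces in N, time in s.
With the tool pointing down it reaches from about 0.35 to 0.775 m from the base axis. Payload 3.1 kg.
Tool frame: the origin (TCP) lies midway between the tips of the shut fingers; the grasp point (between the pads) lies 19 mm behind it; z points along the fingers, y is the line along which they close (so a half turn about z gives the same grasp; the last joint's range is limited). The gripper opens to 85 mm and grips with 20 to 120 N. Pads are 22 mm wide; open, the fingers measure 114 mm over their backs; the gripper's body (76 mm by 85 mm) begins 54 mm behind the grasp point. The pads swing forward as they close: fully open they stand 13 mm farther back than shut.
Start: joints at [68.085, 17.813, 0.802, 86.603, -0.252, 75.585, -1.558], TCP at [0.184, -0.518, 0.231] pointing down, gripper open.
Joint ranges: [-154.91, 154.91], [-16.99, 109.72], [-72.82, 74.43], [7.12, 147.25], [-82.49, 262.49], [11.32, 116.49], [-174.64, 174.64]. Speed limits (degrees/s): [159.86, 159.86, 180, 180, 180, 180, 180].

## Interface

Orientations are given as [roll, pitch, yaw] about the fixed x, y, z axes, in that order (R = Rz(yaw) Ry(pitch) Rx(roll)).
In Python, from workcell import bot, readout, optics, job_done gives the robot as it stands. Calls block until the motion is done:
- bot.movep(position, orientation): joint-space move of the TCP to a pose.
- bot.line_to(position, rot=None, velocity=0.15, until_force=None): straight line of the TCP; rot=None keeps the orientation; velocity is the mean speed in m/s. With until_force (N) it stops when the force on the tool has changed by that much, and returns True; else False.
- bot.movej(angles): joint-space move.
- bot.grip(opening, effort=None): finger opening in m; effort is the grip in N (None keeps the last); returns when the fingers have stopped.
- bot.pause(seconds).
- bot.inverse_kinematics(position, orientation): joint angles nearest the present ones, or None.
- readout.read_state(): the state.
- optics.get_image(name): name is "scene" or "top"; returns a dict with "frame" (400x640x3 uint8, red, green, blue), "K" (3x3 intrinsics, pixels), "D" ([k1, k2, p1, p2, k3] as OpenCV has them; the pictures are not rectified), "rvec" (rotation vector, rad) and "tvec" (3), from world to camera coordinates, as OpenCV has them. Camera axes: x right, y down, z forward; pixel columns grow to the right and rows downward; lengths in m; the calibration is good to about 2 mm. A picture is of the moment at which its call begins. There is no depth.
A pose or a line that the arm cannot do raises bot.IKError and nothing moves.
- job_done(): hands the job in; it is judged then, once.
The state is a dict: "time_s": time; "joint_positions": joint angles; "joint_vel": joint speeds; "effort": joint torques, N m; "tcp_pos": TCP position; "ee_rot": TCP orientation; "contact_force": force on the tool from outside, world axes, zero at the start; "torque": the same for the moment, N m; "finger_gap": finger opening in m; "grasp_force": force on a finger pad.
Only numpy, scipy, OpenCV 4.12 (cv2) and the standard library are available. Lean on these libraries where they do the work, as an engineer would, in place of code of your own. Each camera call takes 0.05 s, during which the arm holds its last target. There are 200 camera calls.

## Task

Two recycling bins stand on the table, a drinks can waiting on the chute of one and a glass jar on the chute of the other. With the fingertips, press down the lever pad on the right side of the can's bin so that its lid lifts and the can rolls in, then let the lever come up slowly under the finger so that the lid closes fully without slamming. Do not touch or pick up the can, and leave the jar, its bin and everything else on the table as they are.

Things in the scene. Friction and masses are not known exactly. Their poses are not given: they have to be found in the camera images.
- can_bin: White bin, left or right on the table, with the can on its chute; fixed. Origin: centre of its underside, x to its back, y to its left. Box 180 mm deep, 147 wide, 165 high, front wall 75 high, floor 11 high. In front, to x = -206 mm, an open chute falls to the box (112 to 75 mm high, cheeks to 145). Steel lid hinged at the back; its skirt, hanging to 94 mm, holds the can back.
- jar_bin: The other bin, of the same make and size, with the glass jar on its chute; same frame. Leave it shut.
- can_bin_lid (a joint): Lid angle of the can's bin, rad: 0 shut, 0.8 wide open; always twice the lever's angle. From about 0.4 the can passes under the skirt. Nothing but a finger on the lever slows its fall: let go, it slams at 4 to 5 rad/s. Under 2 rad/s near the rim (pad rising slower than 0.14 m/s) counts as eased down.
- jar_bin_lid (a joint): The same for the jar's bin; stays 0.
- can_bin_lever: Dark steel lever on the right of the can's bin. Origin on its pivot: 10 mm in front of the bin's centre, 92 mm to its right, 75 mm above the table. Its arm reaches 145 mm forward to the pad, 0.2 rad above level at rest, 0.2 rad below when right down (pad travel 56 mm, nearly straight down). It takes about 3 to 6 N; the lid's weight lifts it again.
- can_bin_pad (a point): Centre of the upper face of that lever's black rubber pad (32 mm square), about 108 mm above the table at rest, 50 mm when right down; 151 mm in front of the bin's centre, 138 mm to its right, its edge 49 mm clear of the chute's side.
- jar_bin_pad (a point): The same point of the jar's bin's lever; not to be pressed.
- can_mid (a point): Middle of the empty drinks can (66 mm across, 115 long, 14 g) lying on its side across the chute against the skirt, 121 mm above the table. It rolls in by itself within about a second once the lid is up; inside, its middle lies about 45 mm above the table.
- jar_mid (a point): Middle of the glass jar with a screw cap (62 mm across, 86 mm long) lying on its side across the other chute against that lid's skirt; leave it there.
- spice_jar: upright glass spice jar with a screw cap, 46 mm across, 106 mm tall, standing between the bins; origin at the centre of its foot. Bystander.
- tuna_tin: flat round tin, 86 mm across, 40 mm tall, standing between the bins; origin at the centre of its underside. Bystander.
- pepper_mill: turned wooden pepper mill, 58 mm across, 160 mm tall, to the right of the bins; origin at the centre of its foot. Bystander.
- tumbler: clear drinking glass, 78 mm across, 93 mm tall, on the chopping board at the right; origin at the centre of its foot. Bystander.
- mug: pottery mug with a handle, 92 mm across, 95 mm tall, far right; origin at the centre of its foot. Bystander.
- can: The same can as a body; origin at the centre of its foot end, z along the can to its top.
- jar: The same jar as a body; origin at the centre of its foot end, z along the jar to its cap.
Things that resemble listed ones, but are neither listed nor needed, are in the scene too. What is shaped like the jar but purple is not meant.

How it is judged:
By the outcome, as a careful person would: the job done as asked, in the order asked, and still so for the second after the job is handed in, with the robot touching nothing.
It also fails if it takes over 40 s, if anything falls off the work surface, if the arm or the gripper's body presses on something with over 40 N, if the wrist force passes 120 N, or if a joint passes its speed limit or range.

## Working session

There is one attempt and no reset: what is moved stays moved. The work goes in short steps, each a Python script; the robot and the scene stay as the last script left them, time stands still between calls to the robot, and variables do not carry over. Pictures are saved under pics/ and viewed, at most 10 in all, crops included, and the job is handed in when it is done.

```bash
mkdir -p pics; python3 - <<'E'
from workcell import bot, readout, optics
import cv2
for n in("scene","top"):
    d=optics.get_image(n); cv2.imwrite(f"pics/{n}0.png",d["frame"][:,:,::-1]); print(n,d["K"],d["D"],d["rvec"],d["tvec"])
s=readout.read_state(); print(s["time_s"],s["tcp_pos"],s["ee_rot"])
E
```

```text
scene [[485.77126374   0.         318.58991479]
 [  0.         485.77126374 189.28552428]
 [  0.           0.           1.        ]] [-0.1480114  0.         0.         0.         0.       ] [ 1.38497223 -1.79259491  1.06656024] [0.10547325 0.36363251 1.18170715]
top [[510.12529349   0.         315.97755051]
 [  0.         510.12529349 194.69519959]
 [  0.           0.           1.        ]] [-0.09599561  0.          0.          0.          0.        ] [ 1.60764038 -2.09846802  0.72096456] [0.08103458 0.50740617 1.74964643]
0.1 [ 0.18362216 -0.51775691  0.23033807] [-1.79880084e+02  5.50487325e-03  1.95300027e+01]
```

View pics/scene0.png

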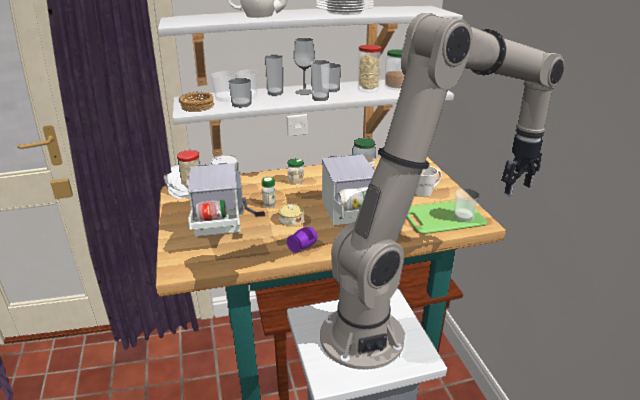

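View pics/top0.png

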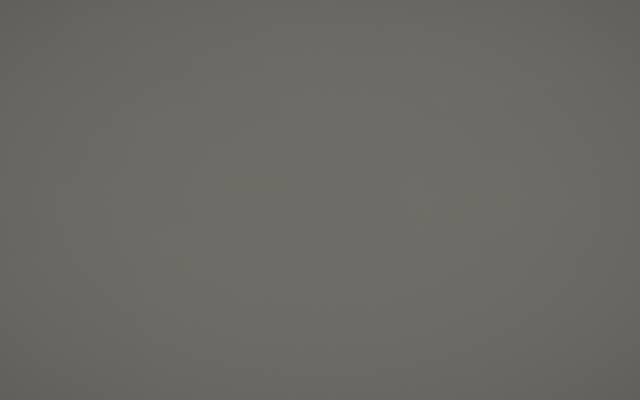

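The scene view shows two bins: the left one at about (215,200) with a red item, the right one at (350,190). The top view is plain grey. I'll zoom in on the bins and check where the cameras are.

```bash
python3 - <<'E'
import cv2,numpy as np
im=cv2.imread("pics/scene0.png")
a=cv2.resize(im[150:260,165:325],None,fx=5,fy=5,interpolation=cv2.INTER_CUBIC)
cv2.imwrite("pics/c1.png",a)
a=cv2.resize(im[140:250,290:450],None,fx=5,fy=5,interpolation=cv2.INTER_CUBIC)
cv2.imwrite("pics/c2.png",a)
for r,t in(([ 1.38497223,-1.79259491,1.06656024],[0.10547325,0.36363251,1.18170715]),([ 1.60764038,-2.09846802,0.72096456],[0.08103458,0.50740617,1.74964643])):
    R=cv2.Rodrigues(np.array(r))[0]; print(-R.T@t, R[2])
t=cv2.imread("pics/top0.png");print(t.min((0,1)),t.max((0,1)))
E
```

```text
[-0.81186783  0.31883206  0.88261075] [ 0.85121267 -0.22064846 -0.47618405]
[-0.63574704  0.24965032  1.69079587] [ 0.59580241 -0.15768081 -0.7875    ]
[89 94 96] [104 110 112]
```

View pics/c1.png

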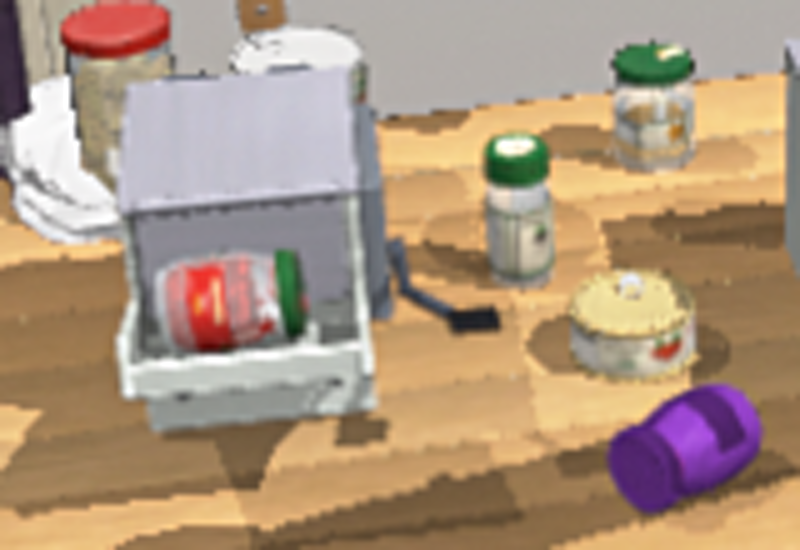

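View pics/c2.png

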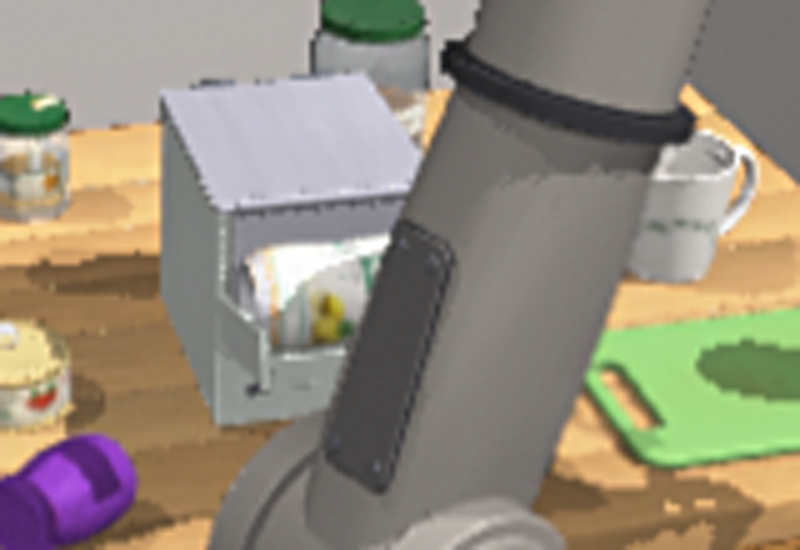

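The right bin holds the can: it is a white cylinder at about (350,200). The left bin holds the green-capped jar, so the can's bin is the right one. The arm hides that bin's lever, so I'll swing the arm left at a safe height to uncover it.

```bash
python3 - <<'E'
from workcell import bot, readout, optics
import cv2,numpy as np
s=readout.read_state(); p=s["tcp_pos"]
bot.line_to([p[0],p[1],0.42],velocity=0.3)
q=np.array(readout.read_state()["joint_positions"]); print(q)
j=q.copy(); j[0]=-88; bot.movej(list(j))
s=readout.read_state(); print(s["time_s"],s["tcp_pos"],s["ee_rot"])
for z in(.42,.3):
  for y in(.5,.6,.7):
    r=bot.inverse_kinematics([0.02,y,z],list(s["ee_rot"])); print(y,z,None if r is None else np.round(r))
for n in("scene","top"):
    d=optics.get_image(n); cv2.imwrite(f"pics/{n}1.png",d["frame"][:,:,::-1])
a=cv2.imread("pics/scene1.png"); t=cv2.imread("pics/top1.png")
cv2.imwrite("pics/v1.png",np.vstack([cv2.resize(a[100:300],(800,250)),cv2.resize(t,(400,250)).repeat(2,axis=1)]))
E
```

```text
[ 67.73096269  17.14390037   1.43384143  61.61792113  -0.42729165
 101.3912071   -1.44788842]
4.6083 [0.04651981 0.54701635 0.41850687] [-1.79857550e+02  3.62242951e-02  1.75146972e+02]
0.5 0.42 [-90.  11.   0.  69.  -0. 100.  -4.]
0.6 0.42 [-90.  24.   1.  51.  -0. 105.  -4.]
0.7 0.42 None
0.5 0.3 [-90.  10.   0.  86.   0.  83.  -5.]
0.6 0.3 [-90.  23.   1.  70.  -0.  87.  -4.]
0.7 0.3 [-90.  37.   1.  48.  -1.  95.  -4.]
```

View pics/v1.png

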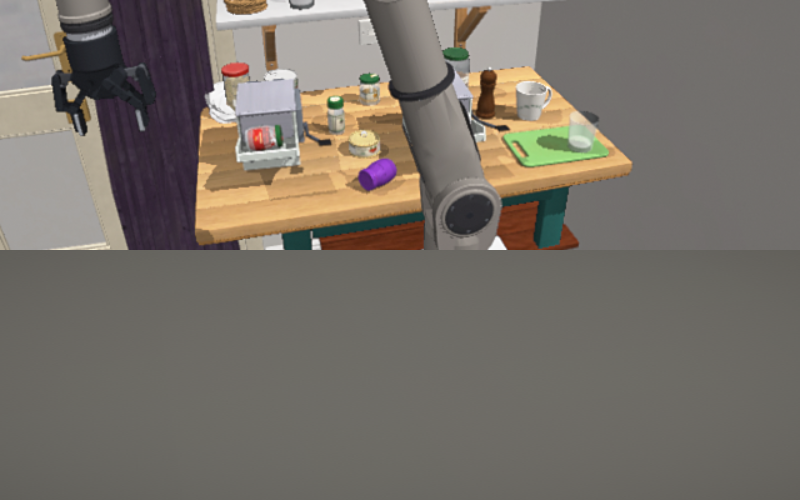

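The can's bin pad is now visible at about (402,202) px, with the lever arm beside it. The top camera gives nothing: plain grey again. I'll measure the pad by ray casting and check it against the bin's lid corners. The unobstructed jar bin serves as a control.

```bash
cat > h.py <<'E'
import cv2,numpy as np
K=np.array([[485.77126374,0,318.58991479],[0,485.77126374,189.28552428],[0,0,1]]);D=np.array([-0.1480114,0,0,0,0])
rv=np.array([1.38497223,-1.79259491,1.06656024]);tv=np.array([0.10547325,0.36363251,1.18170715])
R=cv2.Rodrigues(rv)[0];C=-R.T@tv
def cast(uv,z):
    n=cv2.undistortPoints(np.array(uv,float).reshape(-1,1,2),K,D).reshape(-1,2)
    d=np.c_[n,np.ones(len(n))]@R
    return C+d*((z-C[2])/d[:,2])[:,None]
def proj(P): return cv2.projectPoints(np.array(P,float).reshape(-1,3),rv,tv,K,D)[0].reshape(-1,2)
E
python3 - <<'E'
from h import *
im=cv2.imread("pics/scene1.png"); g=im.max(2)
for nm,(x0,x1,y0,y1) in dict(can=(380,420,185,212),jar=(235,270,195,222)).items():
    n,l,s,c=cv2.connectedComponentsWithStats((g[y0:y1,x0:x1]<45).astype(np.uint8))
    print(nm)
    for i in range(1,n):
        if s[i,4]>5: print(s[i]+[x0,y0,0,0,0],c[i]+[x0,y0],cast(c[i]+[x0,y0],.108)[0])
cv2.imwrite("pics/v2.png",np.hstack([cv2.resize(im[180:220,375:425],(400,320),interpolation=0),cv2.resize(im[190:230,225:275],(400,320),interpolation=0)]))
# lid corners at z=.165 : back-left, front-left, back-right
print("can bin",cast([[322,158],[334,182],[363,154.4]],.165))
print("jar bin lid FL,BL,BR,FR",cast([[165+125/5,150+210/5],[165+127/5,150+80/5],[165+358/5,150+68/5],[165+357/5,150+193/5]],.165))
E
```

```text
can
[396 201  10   3  25] [400.92 201.92] [ 0.42336587 -0.27407271  0.108     ]
jar
[255 212   9   4  26] [259.34615385 213.53846154] [0.46753293 0.17545911 0.108     ]
can bin [[ 0.69190387 -0.08355774  0.165     ]
 [ 0.50567018 -0.07353064  0.165     ]
 [ 0.68458441 -0.23368991  0.165     ]]
jar bin lid FL,BL,BR,FR [[0.55522745 0.37700417 0.165     ]
 [0.74634693 0.37133837 0.165     ]
 [0.72344264 0.21358143 0.165     ]
 [0.54052208 0.23362329 0.165     ]]
```

View pics/v2.png

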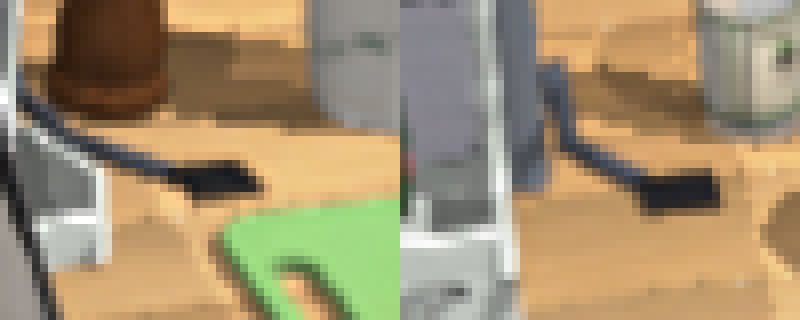

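Both bins' pads come out consistently. At z = 0.108 the can-bin pad ray gives about (0.424, -0.277). The lid-corner prediction is about 12 mm deeper in x on both bins, which fits a lid top slightly above 165 mm. Next I'll go over the pad with shut fingers and touch it lightly.

```bash
python3 - <<'E'
from workcell import bot, readout, optics
from h import *
print(cast([[402,201.8]],.108), "mill", cast([[387.5,193]],0))
P=np.array([.425,-.278]); o=[180,0,-3]
print(np.round(bot.inverse_kinematics([*P,.06],o)))
bot.grip(0.0,20)
bot.movep([*P,.40],o)
bot.line_to([*P,.15],velocity=.2)
f0=np.array(readout.read_state()["contact_force"])
hit=bot.line_to([*P,.085],velocity=.025,until_force=1.5)
s=readout.read_state(); print(hit,s["time_s"],s["tcp_pos"],s["contact_force"],f0,s["finger_gap"])
im=optics.get_image("scene")["frame"][:,:,::-1]; cv2.imwrite("pics/scene2.png",im)
cv2.imwrite("pics/v3.png",np.hstack([cv2.resize(im[140:240,300:440],(800,571),interpolation=cv2.INTER_CUBIC)]))
E
```

```text
[[ 0.42318757 -0.27775422  0.108     ]] mill [[ 0.67134751 -0.33414988  0.        ]]
[-14.  37.  65. 108. -38.  61. -27.]
True 11.6083 [ 0.42482487 -0.27796798  0.10937369] [ 1.07925876 -1.56141792  3.4722003 ] [ 0.53256584 -0.63389919  1.22565815] -0.00017252657527759427
```

View pics/v3.png

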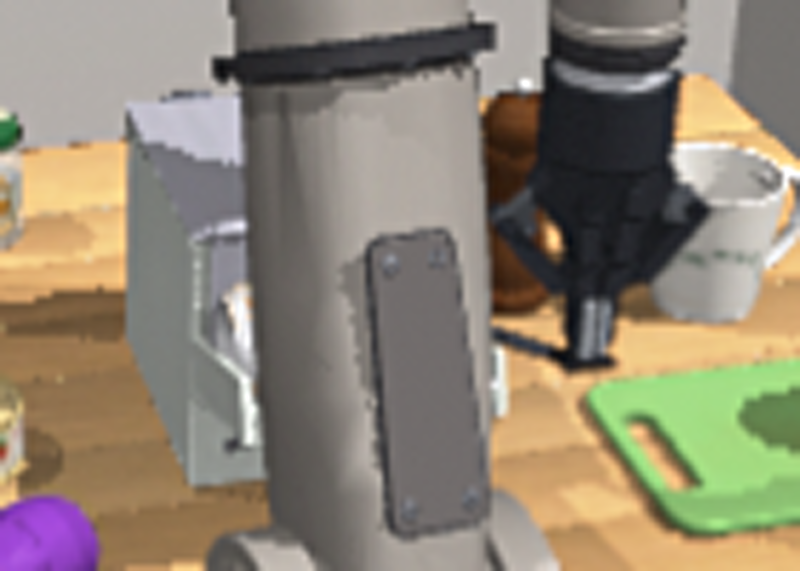

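Contact came at z = 0.109 as expected, with the fingertips centred on the pad at about (403,202) px. A sliver of the can shows at about (341,193). I'll press down, hold and look.

```bash
python3 - <<'E'
from workcell import bot, readout, optics
from h import *
P=[.425,-.278]
hit=bot.line_to([*P,.056],velocity=.05,until_force=15)
s=readout.read_state(); print(hit,s["time_s"],s["tcp_pos"],s["contact_force"])
bot.pause(2.0)
s=readout.read_state(); print(s["time_s"],s["tcp_pos"],s["contact_force"])
im=optics.get_image("scene")["frame"][:,:,::-1]; cv2.imwrite("pics/scene3.png",im)
cv2.imwrite("pics/v4.png",cv2.resize(im[130:240,300:440],(700,550),interpolation=cv2.INTER_CUBIC))
E
```

```text
False 12.875 [ 0.42503482 -0.27777878  0.05611331] [-1.91648531  1.14451236  2.51742909]
14.875 [ 0.42504555 -0.277886    0.05597608] [-2.18374012  0.74507476  2.0049183 ]
```

View pics/v4.png

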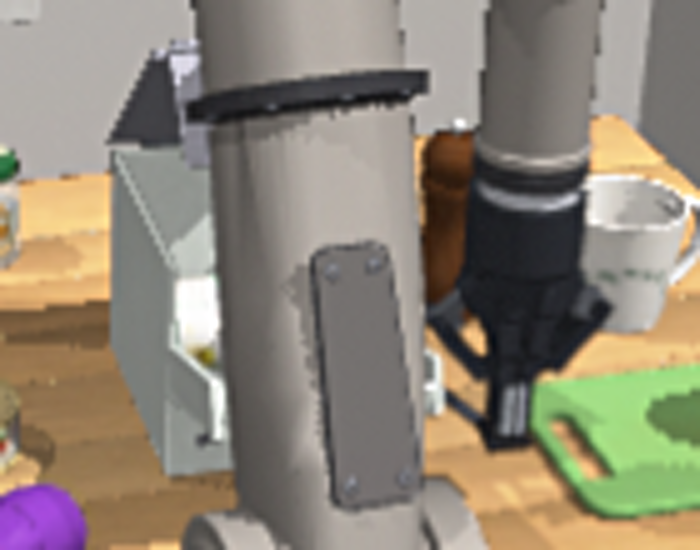

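The lid is open. A white and yellow patch shows at about (340,196), and I need to know whether that is the can still on the chute or already inside. I'll compare frames over time and project both cases.

```bash
python3 - <<'E'
from workcell import bot, readout, optics
from h import *
c,s=np.cos(np.radians(-3)),np.sin(np.radians(-3))
B=lambda x,y,z:[.583+c*x-s*y,-.148+s*x+c*y,z]
for n,x,z in(("chute",-.125,.121),("in front",-.055,.045),("in back",.05,.045)):
    print(n,"left end centre/top/front",np.round(proj([B(x,.057,z),B(x,.057,z+.033),B(x-.033,.057,z)]),1).tolist())
print("box FL rim, front wall top L, chute lip L, cheek",np.round(proj([B(-.09,.0735,.165),B(-.09,.0735,.075),B(-.206,.0735,.112),B(-.206,.0735,.145)]),1).tolist())
bot.pause(.5)
im=optics.get_image("scene")["frame"][:,:,::-1]; cv2.imwrite("pics/scene4.png",im)
a=cv2.imread("pics/scene3.png"); b=cv2.imread("pics/scene2.png")
print("moved:",cv2.absdiff(im,a)[140:230,300:345].max(), readout.read_state()["contact_force"])
f=lambda i:cv2.resize(i[165:225,318:348],(260,520),interpolation=0)
cv2.imwrite("pics/v5.png",np.hstack([f(cv2.imread("pics/scene0.png")),f(b),f(im)]))
E
```

```text
chute left end centre/top/front [[341.1, 200.2], [341.3, 191.1], [343.6, 205.4]]
in front left end centre/top/front [[335.6, 209.8], [335.7, 201.2], [337.9, 214.8]]
in back left end centre/top/front [[328.8, 194.9], [328.8, 186.7], [330.8, 199.4]]
box FL rim, front wall top L, chute lip L, cheek [[333.7, 183.4], [333.3, 207.8], [342.1, 216.4], [342.4, 207.0]]
moved: 22 [-2.35442679  1.80960793  3.04533607]
```

View pics/v5.png

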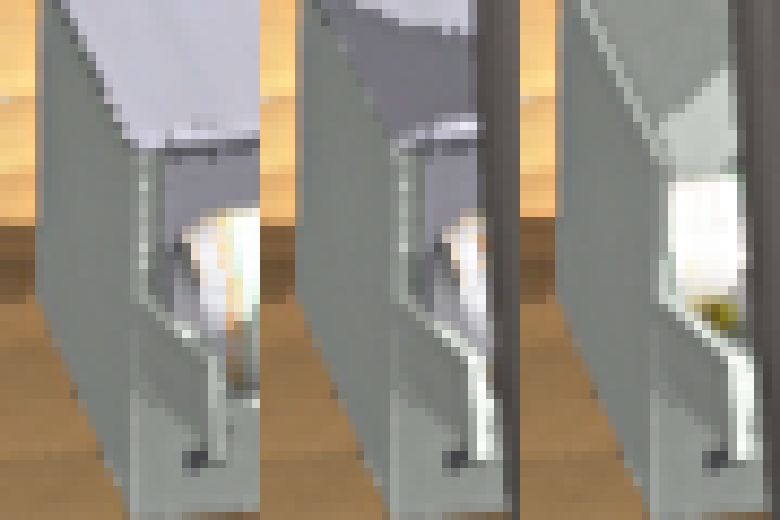

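The can's top edge has moved from row 191 to about row 186. Its left end is now hidden by the box wall, which matches the "inside, at the back" projection. The can is in, so I'll ease the lever up and retreat.

```bash
python3 - <<'E'
from workcell import bot, readout, optics
from h import *
P=[.425,-.278]
bot.line_to([*P,.125],velocity=.02)
print(readout.read_state()["time_s"],readout.read_state()["contact_force"])
bot.line_to([*P,.40],velocity=.2)
q=list(readout.read_state()["joint_positions"]); q[0]-=60; bot.movej(q)
s=readout.read_state(); print(s["time_s"],s["tcp_pos"],s["contact_force"])
im=optics.get_image("scene")["frame"][:,:,::-1]; cv2.imwrite("pics/scene5.png",im)
cv2.imwrite("pics/v6.png",cv2.resize(im[130:250,165:485],(800,300),interpolation=cv2.INTER_CUBIC))
E
```

```text
19.075 [ 0.14919913  0.5389138  -0.42126408]
22.4417 [0.45343488 0.22725429 0.39930616] [-0.06878661  0.36873326  0.23019729]
```

View pics/v6.png

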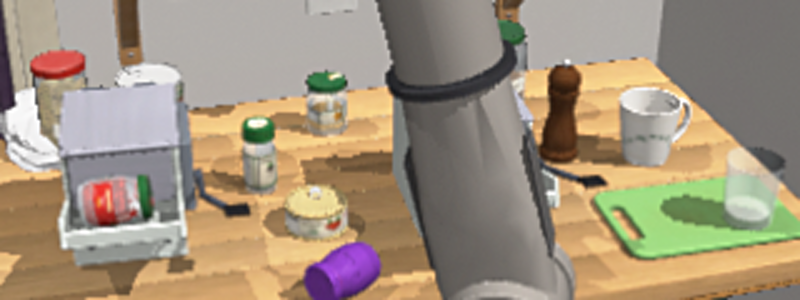

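The lever pad is back at its rest pixel, about (403,202). The jar, its bin and the bystanders haven't moved, and the robot is touching nothing. I'm handing in.

```bash
python3 -c "
from workcell import job_done
print(job_done())"
```

```text
the job is handed in; nothing more can be done
None
```

I pressed the can bin's lever, the can rolled in, and I eased the lever up at about 0.02 m/s until the pad was back at rest. The jar and everything else looked unmoved, and the job was handed in at about 22 s; the arm hid most of the closed lid, so I judged it shut by the pad's position.

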